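# Burp the pickle jar and flick its day wheel on

## Task

Tend the pickle jar with the zinc ring using fingertips only: burp it by pressing the green valve in the middle of its lid right down and holding it there for a full second, and let it up again. Then flick the lid's star-edged day wheel forward, clockwise seen from above, click by click until the red lobe has clicked in at the black pointer, and do not run past it. Do not lift the jar, push it along or tip it, and leave everything else as it stands.

Things in the scene. Friction and masses are not known exactly. Their poses are not given: they have to be found in the camera images.
- jar: Squat pickle jar, clear glass, green gherkins, grey zinc ring; loose on the sill, 0.7 to 1 kg. Origin: centre of its underside; z up; x points where the lid's black pointer points. Glass 92 mm across, zinc ring 89 mm across from 66 to 84 mm high, white lid disc 84 mm across up to 87 mm high; 8 mm above it the day wheel. Only its weight holds it: more than 2 to 3 N sideways at the lid slides or turns it.
- pointer (a point): Tip of the black pointer, 36 mm out from the jar's axis, 109 mm above the sill. The pointer is part of the black hub cap (38 mm across, top 109 mm high) that sits over the wheel and is fixed to the jar.
- day_wheel (a joint): Turn of the day wheel, rad, about the jar's upright axis; grows going forward (clockwise from above). One click = one lobe = 0.898 rad. The red lobe is at the pointer at 4.488; it starts 2 to 4 clicks short. A spring holds the wheel whenever a lobe is at the pointer, so at rest the lobes stand 0, 51.4, 102.9 ... degrees from the jar's x axis. Past half a click it springs on, short of that it springs back.
- day_wheel_centre (a point): Centre of the wheel on the jar's axis, 101 mm above the sill. White disc 72 mm across, 96 to 105 mm above the sill, with 7 straight radial lobes, each 9 mm wide, 95 to 107 mm above the sill, reaching out to 52 mm from the axis; gaps of about 30 mm between lobes outside the disc. One lobe red, six cream; moulded pips for the days. Smooth plastic; about 1 N turns it.
- red_lobe (a point): Point on top of the red lobe, 47 mm out from the jar's axis and 107 mm above the sill; it turns with the wheel.
- valve (a joint): How far the valve is pressed down, in m: 0 up, 0.006 right down (it stops there). It springs back; 1.5 N starts it and 4.5 N holds it right down.
- valve_top (a point): Centre of the top of the valve, a sea-green silicone button 23 mm across in the middle of the lid on the jar's axis; its top is 123 mm above the sill when up, 14 mm above the hub cap round it.
- plain_jar: Bystander: like jar, 92 mm across, 87 mm high, with red pickles and a flat copper lid and ring, no wheel. Origin: centre of its underside.
- egg_timer: Bystander: round red plastic egg timer with a white band, 68 mm across, 59 mm high. Origin: centre of its underside.
- reamer: Bystander: wooden citrus reamer lying along its x axis, 147 mm long, 44 mm thick. Origin: on the sill under its middle.
- ramekin: Bystander: open stoneware ramekin, 88 mm across, 46 mm high. Origin: centre of its underside.
- half_lemon: Bystander: half a lemon lying cut face down, 62 mm across, 40 mm high. Origin: centre of its underside.
- spoon: Bystander: steel spoon lying along its x axis, 170 mm long. Origin: on the sill under its middle.
- herb_pot: Bystander: terracotta herb pot, 90 mm across, pot 74 mm high, leaves to 150 mm. Origin: centre of its underside.

How it is judged:
By the outcome, as a careful person would: the job done as asked, in the order asked, and still so for the second after the job is handed in, with the robot touching nothing.
It also fails if it takes over 48 s, if anything falls off the work surface, if the arm or the gripper's body presses on something with over 40 N, if the wrist force passes 120 N, or if a joint passes its speed limit or range.

## Robot

A 6-joint arm with a two-finger parallel gripper is mounted at the origin on the work surface. World frame = base frame: x ahead of the robot, y to its left, z up, the work surface at z = 0. Lengths are in m, angles in rad, forces in N, time in s.
With the tool pointing down it reaches from about 0.375 to 0.9 m from the base axis. Payload 3.1 kg.
Tool frame: the origin (TCP) lies between the finger pads; the fingertips stand 22 mm ahead of it and the grasp point (between the pads) lies 3 mm ahead of it; z points along the fingers, y is the line along which they close (so a half turn about z gives the same grasp; the last joint's range is limited). The gripper opens to 87 mm and grips with 3 to 60 N. Pads are 19 mm wide; open, the fingers measure 117 mm over their backs; the gripper's body (75 mm by 190 mm) begins 51 mm behind the grasp point.
Start: joints at [-0.178, 0.527, 1.433, -0, 1.181, -0.178], TCP at [0.625, 0, 0.245] pointing down, gripper open.
Joint ranges: [-3.08, 3.08], [-0.75, 2.2], [0.22, 2.44], [-1.43, 4.57], [0, 2.65], [-2.85, 2.85]. Speed limits (rad/s): [2.79, 2.79, 3.14, 3.14, 3.14, 3.14].

## Interface

Orientations are given as a unit quaternion [x, y, z, w].
In Python, from rig import get_obs, camera, get_calibration, hand_in, cut_out gives the robot as it stands.
- The arm moves only by the shell command python3 -m inch 'ROWS' [OPENING] [FORCE]. ROWS is JSON, one flat list of numbers, 6 for each row, row after row: the shift along the tool's x, y, z scaled (see below), then the turn, a rotation vector about the tool's x, y, z scaled (see below). A call has 1 to 20 rows; each row is the pose to reach, as a shift and turn from the pose commanded when the call began, along the tool's axes at that moment; what a row does not reach only later rows make up. The controller multiplies each number of a shift by 0.08 m and each number of a turn by 90 degrees. A row lasts 1/12 s, in which the tool goes at most 41.7 mm and 7.16 degrees, less where a joint would pass 70% of its speed; a pose out of reach is approached as far as the arm can. A call with a number of a shift or a turn outside -1 to 1 is refused whole. A call with a gripper value outside its range is refused whole. OPENING is the finger opening in mm, from 0 to 87, set as the call begins (- or left out, the last holds). The fingers move at their own pace and stop on an object; FORCE is the grip in N (left out, the last holds). Time passes only in rows, so rows that repeat a pose let the fingers close. It gives the time, the measured TCP pose, the force, the opening and the grip force at its end, in the units of the state.
- get_obs(): the state, without advancing time (a new reading comes with each control period).
- camera(name): name is "scene" or "side" or "wrist"; returns the picture (420x560x3 uint8, red, green, blue); there is no depth.
- get_calibration(name): a dict with "vertical_fov" (degrees; the focal length in pixels is half the picture's height over the tangent of half this angle, whatever the lens; pixels are square), "cx", "cy" (the principal point, pixels), "D" ([k1, k2, p1, p2, k3] as OpenCV has them; the pictures are not rectified), "T" (4x4, takes a point from camera to world coordinates). Camera axes: x right, y down, z forward; pixel columns grow to the right and rows downward; lengths in m; the calibration is good to about 2 mm. A picture is of the moment at which its call begins: read the wrist's pose just before it. get_calibration takes no time and is no camera call; for the wrist camera it gives the pose at the moment of the call.
- hand_in(): hands the job in; it is judged then, once.
Trained networks look in the newest picture that a camera, given by its name, has taken for a name from the list of things; names that differ only in an ending like _2 or _b are one class to them, and where a whole thing is asked for, a point or a joint stands for the part that bears it (a point fixed in the world has none). Each returns a list of dicts, best first, with "conf" (0 to 1); they miss things now and then, are a little off and sometimes report something else, mostly with a low value. They report only what shows in the picture. A call takes as long as a camera call.
- cut_out(camera, thing): "region" (420x560 bool, what is visible of it) and "bbox" ([left, top, right, bottom] in pixels, round what is visible of it).
The state is a dict: "time": time; "q": joint angles; "joint_velocities": joint speeds; "joint_torque": joint torques, N m; "position": TCP position; "tool_rot": TCP orientation; "ft_force": force on the tool from outside, world axes, zero at the start; "moment": the same for the moment, N m; "grip_width": finger opening in m; "grip_force": force on a finger pad.
Only numpy, scipy, OpenCV 4.12 (cv2) and the standard library are available. Lean on these libraries where they do the work, as an engineer would, in place of code of your own. Each camera call takes 0.05 s, during which the arm holds its last target. There are 200 camera calls.

## Working session

There is one attempt and no reset: what is moved stays moved. The work goes in short steps, Python scripts to look and compute and a shell command to move; the robot and the scene stay as the last step left them, time stands still between calls to the robot, and variables do not carry over. Pictures are saved under pics/ and viewed, at most 10 in all, crops included, and the job is handed in when it is done.

```bash
mkdir -p pics; python3 - <<'E'
from rig import *
import cv2
for n in ["scene","side"]:
    cv2.imwrite(f"pics/{n}0.png",camera(n)[:,:,::-1])
    c=get_calibration(n);print(n,c)
    for t in ["jar","valve_top","red_lobe","pointer","day_wheel"]:
        print(t,[(round(d["conf"],2),d["bbox"]) for d in cut_out(n,t)][:3])
o=get_obs();print(o)
E
```

```text
scene {'vertical_fov': 43.36267314377958, 'cx': 275.02361803302165, 'cy': 212.64135458866525, 'D': array([-0.18081512,  0.        ,  0.        ,  0.        ,  0.        ]), 'T': array([[ 0.16563336,  0.81959833, -0.54847441,  1.34031079],
       [ 0.98609971, -0.14505833,  0.08102738, -0.09325951],
       [-0.01315087, -0.55427129, -0.83223217,  1.24292518],
       [ 0.        ,  0.        ,  0.        ,  1.        ]])}
jar [(0.74, [304.9, 189.5, 339.7, 244.0])]
valve_top [(0.43, [316.3, 204.5, 328.5, 211.6])]
red_lobe [(0.74, [305.3, 195.7, 340.9, 226.6]), (0.17, [265.8, 223.9, 282.5, 243.4])]
pointer [(0.6, [302.2, 194.6, 341.6, 244.3]), (0.49, [302.9, 195.9, 341.5, 228.0])]
day_wheel [(0.69, [300.9, 193.9, 338.0, 228.0])]
side {'vertical_fov': 54.55330076698781, 'cx': 281.4799261345705, 'cy': 212.92114045061865, 'D': array([-0.05910288,  0.        ,  0.        ,  0.        ,  0.        ]), 'T': array([[ 0.91954441, -0.28307304,  0.27259445,  0.34343501],
       [-0.39295347, -0.67124347,  0.62850598, -0.59314841],
       [ 0.00506414, -0.6850561 , -0.72847271,  0.76926917],
      
[... 300 characters left out ...]
.6, 'q': array([-1.78508047e-01,  5.27420299e-01,  1.43269517e+00, -3.82793095e-06,
        1.18139671e+00, -1.78537266e-01]), 'joint_velocities': array([-0.00035495, -0.00077772, -0.00165046, -0.00099178,  0.00070919,
       -0.00020995]), 'joint_torque': array([-6.72151527e-04, -4.39744878e+01, -1.76890701e+01,  6.32721791e-02,
        5.06642042e-02, -2.53220225e-05]), 'position': array([6.24983086e-01, 2.64663511e-05, 2.44598958e-01]), 'tool_rot': array([7.07095936e-01, 7.07117625e-01, 2.14921291e-05, 3.40609303e-05]), 'ft_force': array([-0.27667389,  0.32152309,  0.02340809]), 'moment': array([ 0.05839127, -0.03442903, -0.01577359]), 'grip_force': 0.0, 'grip_width': 0.08689195294878832}
```

View pics/scene0.png

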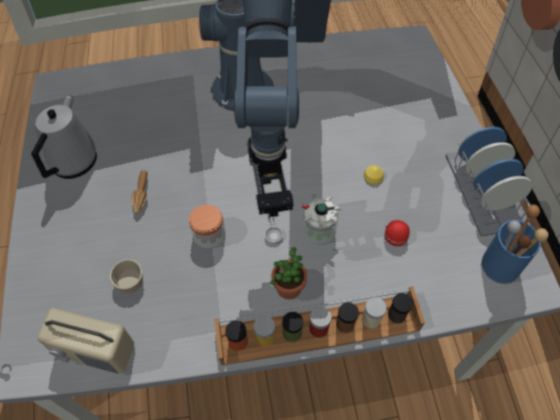

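View pics/side0.png

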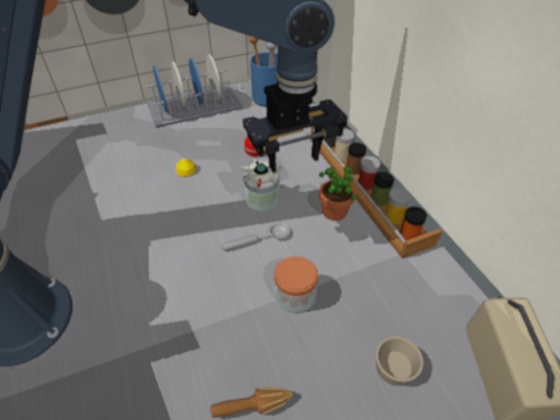

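The scene view shows the jar at about (321,215), with the valve at (321,208) and the red lobe at about (306,206). The herb pot is at (290,275), and the spoon bowl at (274,236). The side view shows the jar at (262,185). Next I'll triangulate the valve and project it into the wrist camera.

```bash
cat > h.py <<'E'
import numpy as np, cv2
from rig import *
def K(c):
    f=210/np.tan(np.radians(c["vertical_fov"]/2)); return np.array([[f,0,c["cx"]],[0,f,c["cy"]],[0,0,1]])
def onz(c,px,z):
    p=cv2.undistortPoints(np.array(px,float).reshape(-1,1,2),K(c),c["D"]).reshape(-1,2)
    d=np.c_[p,np.ones(len(p))]@c["T"][:3,:3].T; o=c["T"][:3,3]
    return o+d*((z-o[2])/d[:,2])[:,None]
def proj(c,P):
    Ti=np.linalg.inv(c["T"]); return cv2.projectPoints(np.array(P,float).reshape(-1,1,3),cv2.Rodrigues(Ti[:3,:3])[0],Ti[:3,3],K(c),c["D"])[0].reshape(-1,2)
E
python3 - <<'E'
from h import *
c=get_calibration("scene"); s=get_calibration("side"); w=get_calibration("wrist")
for z in (.123,): print(onz(c,[322,208],z),onz(s,[261.2,165],z))
for t,z in (("plain_jar",.087),("egg_timer",.03),("spoon",0.005),("herb_pot",.07),("half_lemon",.02)):
    for n,cc in(("scene",c),("side",s)):
        r=cut_out(n,t)
        if r: b=r[0]["bbox"]; print(t,n,r[0]["conf"],onz(cc,[(b[0]+b[2])/2,(b[1]+b[3])/2],z).round(3))
print(w)
E
```

```text
[[0.60912519 0.13670698 0.123     ]] [[0.60282528 0.13201165 0.123     ]]
plain_jar scene 0.89 [[ 0.587 -0.164  0.087]]
plain_jar side 0.88 [[ 0.547 -0.193  0.087]]
egg_timer scene 0.69 [[0.673 0.336 0.03 ]]
egg_timer side 0.66 [[0.643 0.327 0.03 ]]
spoon scene 0.62 [[0.655 0.342 0.005]]
spoon side 0.6 [[0.541 0.016 0.005]]
herb_pot scene 0.92 [[0.751 0.023 0.07 ]]
herb_pot side 0.98 [[0.757 0.011 0.07 ]]
half_lemon scene 0.62 [[0.458 0.335 0.02 ]]
half_lemon side 0.88 [[0.44  0.321 0.02 ]]
{'vertical_fov': 61.24265943438083, 'cx': 279.4027029248529, 'cy': 212.0414236036017, 'D': array([-0.06007887,  0.        ,  0.        ,  0.        ,  0.        ]), 'T': array([[ 9.99999989e-01, -1.82007468e-05, -1.45827790e-04,
         6.25615256e-01],
       [-5.41538840e-05, -9.68110039e-01, -2.50525346e-01,
         6.91669593e-02],
       [-1.36617599e-04,  2.50525352e-01, -9.68110030e-01,
         3.84245552e-01],
       [ 0.00000000e+00,  0.00000000e+00,  0.00000000e+00,
         1.00000000e+00]])}
```

```bash
python3 -m inch '[0.33,-0.08,0,0,0,0, 0.67,-0.16,0,0,0,0, 1,-0.24,0,0,0,0, 1,-0.24,0,0,0,0, 1,-0.24,0,0,0,0, 1,-0.24,0,0,0,0, 1,-0.24,0,0,0,0, 1,-0.24,0,0,0,0]' 0 20
python3 - <<'E'
from h import *
w=get_calibration("wrist"); im=camera("wrist"); np.save("w1.npy",im); np.save("w1T.npy",w["T"])
cv2.imwrite("pics/w1.png",im[:,:,::-1])
print(get_obs()["position"],proj(w,[[.606,.134,.123],[.606,.134,0]]))
for t in ["jar","valve_top","red_lobe","pointer"]:
  for d in cut_out("wrist",t)[:2]:
    m=d["region"]; y,x=np.nonzero(m); print(t,round(d["conf"],2),d["bbox"],x.mean().round(1),y.mean().round(1))
E
```

```text
time: 1.77
position: [0.6062, 0.079, 0.2445]
tool_rot: [0.708, 0.707, 0.0, 0.0]
ft_force: [-0.4, 0.1, 0.4]
grip_width: 0.0419
grip_force: 0.0
[0.60614379 0.07902736 0.24451316] [[278.15640229 140.52461731]
 [278.53538714 134.16557072]]
jar 0.61 [205.3, 64.8, 338.0, 196.5] 271.9 132.5
jar 0.22 [207.2, 64.0, 338.9, 199.0] 271.3 134.4
valve_top 0.89 [256.2, 120.0, 288.4, 154.3] 270.7 135.6
red_lobe 0.69 [208.8, 62.1, 336.7, 194.4] 271.2 133.4
pointer 0.64 [206.5, 64.3, 336.4, 195.6] 271.9 132.8
pointer 0.52 [256.0, 121.0, 285.4, 153.0] 270.2 135.9
```

View pics/w1.png

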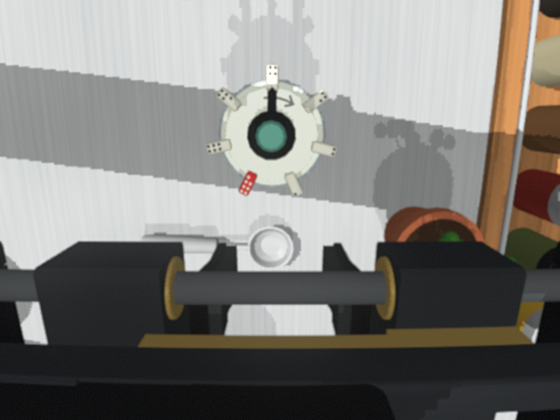

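The wrist view shows the valve at (271,136), the pointer straight up towards (272,90), i.e. world +y, and the red lobe at (248,183). Clockwise is left then up, so red is 3 clicks short. Now the measurements.

```bash
python3 - <<'E'
from h import *
w=get_calibration("wrist"); im=np.load("w1.npy").astype(int); print(np.abs(w["T"]-np.load("w1T.npy")).max())
r,g,b=im[...,0],im[...,1],im[...,2]
sub=np.zeros(r.shape,bool); sub[55:205,195:345]=1
def cen(m): y,x=np.nonzero(m&sub); return len(x),[x.mean(),y.mean()]
n,v=cen((g-r>25)); print("valve",n,v,onz(w,v,.121))
n,rd=cen((r-g>70)); print("red",n,rd,onz(w,rd,.107))
box=np.zeros_like(sub); box[85:165,240:305]=1
n,k=cen((im.max(2)<60)&box); print("black",n,k)
y,x=np.nonzero((im.max(2)<60)&box&(np.arange(420)[:,None]>110)); print("hub",x.min(),x.max(),y.min(),y.max(),onz(w,[(x.min()+x.max())/2,y.max()-(x.max()-x.min())/2],.109))
tip=[[272,90]]; print("ptr",onz(w,tip,.109))
print("lobetips",onz(w,[[272,66],[223,90],[206,148],[243.5,194],[298,193],[336,150],[326,94]],.106).round(4))
im2=cv2.resize(np.load("w1.npy")[55:205,195:345],None,fx=4,fy=4,interpolation=cv2.INTER_CUBIC); cv2.imwrite("pics/w1c.png",im2[:,:,::-1])
E
```

```text
0.0005867628659677241
valve 762 [np.float64(270.7244094488189), np.float64(135.76377952755905)] [[0.60022873 0.13786781 0.121     ]]
red 161 [np.float64(248.08074534161491), np.float64(181.7950310559006)] [[0.58175737 0.10160754 0.107     ]]
black 1036 [np.float64(271.2055984555985), np.float64(128.72683397683397)]
hub 248 294 111 157 [[0.60015581 0.13869599 0.109     ]]
ptr [[0.60108863 0.17077919 0.109     ]]
lobetips [[0.6011 0.1881 0.106 ]
 [0.5643 0.1712 0.106 ]
 [0.5495 0.1281 0.106 ]
 [0.5778 0.0916 0.106 ]
 [0.6214 0.0923 0.106 ]
 [0.6505 0.1264 0.106 ]
 [0.6416 0.1682 0.106 ]]
```

View pics/w1c.png

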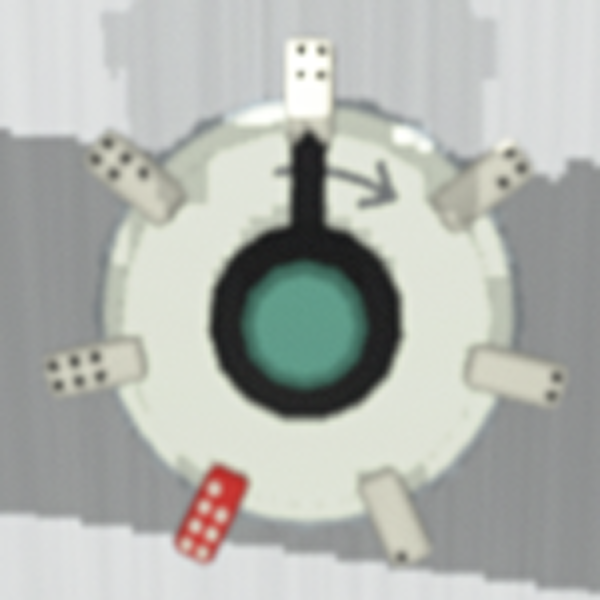

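The jar axis is at about (0.6005, 0.138), with the pointer at 90° in the world frame. Next I go above the valve with the fingers closed.

```bash
python3 -m inch '[0.37,-0.035,0.3,0,0,0, 0.735,-0.07,0.6,0,0,0, 0.735,-0.07,0.9,0,0,0, 0.735,-0.07,0.95,0,0,0, 0.735,-0.07,0.95,0,0,0, 0.735,-0.07,0.95,0,0,0, 0.735,-0.07,0.95,0,0,0]' 0 20
```

```text
time: 2.6
position: [0.6016, 0.1381, 0.1702]
tool_rot: [0.708, 0.707, 0.001, 0.001]
ft_force: [-0.4, 0.0, 0.1]
grip_width: 0.0005
grip_force: 0.0
```

```bash
python3 -m inch '[0,-0.01,0.15,0,0,0, 0,-0.01,0.22,0,0,0, 0,-0.01,0.25,0,0,0, 0,-0.01,0.25,0,0,0, 0,-0.01,0.25,0,0,0]'
python3 - <<'E'
from h import *
cv2.imwrite("pics/w2.png",cv2.resize(np.hstack([camera("side")[130:230,200:330],camera("scene")[150:250,260:390]]),None,fx=3,fy=3)[:,:,::-1])
print(get_obs()["position"])
E
```

```text
time: 3.02
position: [0.5997, 0.1386, 0.1491]
tool_rot: [0.707, 0.707, 0.0, 0.0]
ft_force: [-0.2, 0.3, -0.0]
grip_width: 0.0001
grip_force: 0.0
[0.59982014 0.13875495 0.14915843]
```

View pics/w2.png

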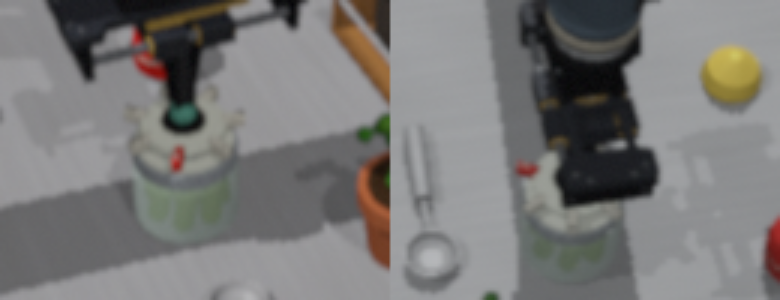

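The side crop shows the closed fingertips just above the green valve. I'll press in stages.

```bash
python3 -m inch '[0,0,0.04,0,0,0, 0,0,0.07,0,0,0, 0,0,0.1,0,0,0, 0,0,0.12,0,0,0, 0,0,0.12,0,0,0, 0,0,0.12,0,0,0]'
```

```text
time: 3.62
position: [0.6, 0.1389, 0.1395]
tool_rot: [0.707, 0.707, 0.001, 0.001]
ft_force: [-0.0, 0.6, 4.0]
grip_width: 0.0005
grip_force: 2.2
```

```bash
python3 -m inch '[0,0,0.01,0,0,0, 0,0,0.02,0,0,0, 0,0,0.02,0,0,0, 0,0,0.02,0,0,0]'
```

```text
time: 3.95
position: [0.6002, 0.1389, 0.1393]
tool_rot: [0.707, 0.707, 0.001, 0.001]
ft_force: [-0.8, -1.2, 11.4]
grip_width: 0.0002
grip_force: 5.9
```

The valve is on its stop at 11 N. I'll hold it about 1.5 s, then let it up.

```bash
python3 -m inch '[0,0,0,0,0,0, 0,0,0,0,0,0, 0,0,0,0,0,0, 0,0,0,0,0,0, 0,0,0,0,0,0, 0,0,0,0,0,0, 0,0,0,0,0,0, 0,0,0,0,0,0, 0,0,0,0,0,0, 0,0,0,0,0,0, 0,0,0,0,0,0, 0,0,0,0,0,0, 0,0,0,0,0,0, 0,0,0,0,0,0, 0,0,0,0,0,0, 0,0,0,0,0,0, 0,0,0,0,0,0, 0,0,0,0,0,0]'
python3 -m inch '[0,0,-0.05,0,0,0, 0,0,-0.1,0,0,0, 0,0,-0.2,0,0,0, 0,0,-0.5,0,0,0, 0,0,-0.5,0,0,0, 0,0,-0.5,0,0,0]'
```

```text
time: 5.45
position: [0.6002, 0.1389, 0.1393]
tool_rot: [0.707, 0.707, 0.001, 0.001]
ft_force: [-1.7, -0.2, 11.1]
grip_width: -0.0
grip_force: 5.8
time: 5.95
position: [0.5997, 0.1389, 0.1782]
tool_rot: [0.707, 0.707, 0.001, 0.001]
ft_force: [-1.0, 0.2, -0.4]
grip_width: 0.0011
grip_force: 0.0
```

```bash
python3 -m inch '[0.1,0.05,0,0,0,-0.07, 0.2,0.1,0,0,0,-0.14, 0.3,0.15,0,0,0,-0.21, 0.4,0.2,0,0,0,-0.28, 0.5,0.25,0,0,0,-0.35, 0.6,0.3,0,0,0,-0.42, 0.62,0.314,0,0,0,-0.49, 0.62,0.314,0,0,0,-0.56, 0.62,0.314,0,0,0,-0.63, 0.62,0.314,0,0,0,-0.7, 0.62,0.314,0,0,0,-0.714, 0.62,0.314,0,0,0,-0.714, 0.62,0.314,0,0,0,-0.714, 0.62,0.314,0,0,0,-0.714]'
python3 - <<'E'
from h import *
from scipy.spatial.transform import Rotation as R
o=get_obs();print(o["q"].round(2),R.from_quat(o["tool_rot"]).as_matrix().round(3),o["position"])
w=get_calibration("wrist"); im=camera("wrist"); cv2.imwrite("pics/w3.png",im[:,:,::-1])
E
```

```text
time: 7.12
position: [0.6242, 0.1884, 0.1769]
tool_rot: [0.224, 0.975, -0.0, -0.0]
ft_force: [-0.3, 0.6, 0.1]
grip_width: 0.0003
grip_force: 0.0
[ 0.12  0.64  1.42  0.    1.08 -1.  ] [[-0.9    0.436 -0.001]
 [ 0.436  0.9   -0.   ]
 [ 0.001 -0.    -1.   ]] [0.62421483 0.18836504 0.17688453]
```

View pics/w3.png

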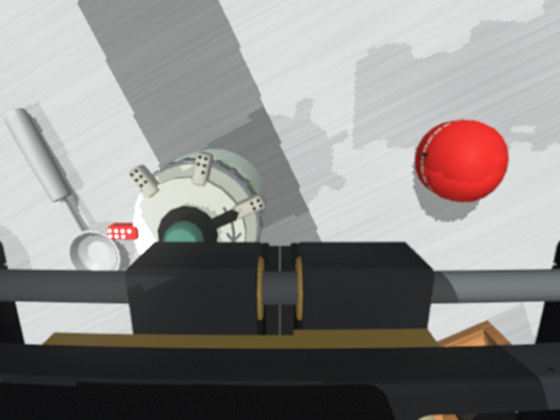

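The wrist view shows the jar undisturbed: valve up at (185,232), red lobe at (122,231). I'll lower the fingertips into the gap.

```bash
python3 -m inch '[0,0,0.3,0,0,0, 0,0,0.45,0,0,0, 0,0,0.55,0,0,0, 0,0,0.6,0,0,0, 0,0,0.65,0,0,0, 0,0,0.68,0,0,0, 0,0,0.71,0,0,0, 0,0,0.71,0,0,0, 0,0,0.71,0,0,0]'
python3 - <<'E'
from h import *
cv2.imwrite("pics/w4.png",cv2.resize(np.hstack([camera("side")[130:230,200:330],camera("scene")[150:250,260:390]]),None,fx=3,fy=3)[:,:,::-1])
print(get_obs()["position"])
E
```

```text
time: 7.92
position: [0.6247, 0.1885, 0.1209]
tool_rot: [0.223, 0.975, 0.0, 0.0]
ft_force: [-0.0, -0.3, 0.4]
grip_width: 0.001
grip_force: 0.0
[0.62478499 0.1884797  0.12101973]
```

View pics/w4.png

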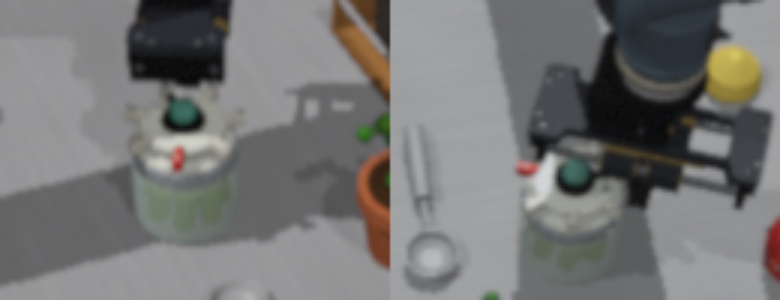

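The fingertips are in the gap right of the pointer, touching nothing. First click: an arc of one gap about the jar axis.

```bash
python3 -m inch '[-0.033,-0.001,0.01,0,0,0.03, -0.066,-0.003,0.02,0,0,0.06, -0.099,-0.007,0.02,0,0,0.09, -0.131,-0.012,0.02,0,0,0.12, -0.163,-0.019,0.02,0,0,0.15, -0.195,-0.028,0.02,0,0,0.18, -0.227,-0.038,0.02,0,0,0.21, -0.258,-0.049,0.02,0,0,0.24, -0.288,-0.062,0.02,0,0,0.27, -0.318,-0.076,0.02,0,0,0.3, -0.347,-0.092,0.02,0,0,0.33, -0.375,-0.109,0.02,0,0,0.36, -0.403,-0.127,0.02,0,0,0.39, -0.429,-0.147,0.02,0,0,0.42, -0.455,-0.168,0.02,0,0,0.45, -0.479,-0.19,0.02,0,0,0.48, -0.503,-0.213,0.02,0,0,0.51, -0.525,-0.237,0.02,0,0,0.54, -0.547,-0.263,0.02,0,0,0.571, -0.547,-0.263,0.02,0,0,0.571]'
python3 - <<'E'
from h import *
o=get_obs();print(o["position"],o["ft_force"],o["q"].round(2))
cv2.imwrite("pics/w5.png",cv2.resize(np.hstack([camera("side")[130:230,200:330],camera("scene")[150:250,260:390]]),None,fx=3,fy=3)[:,:,::-1])
E
```

```text
time: 9.68
position: [0.6552, 0.15, 0.1194]
tool_rot: [0.624, 0.782, 0.0, 0.0]
ft_force: [0.3, -0.9, -0.0]
grip_width: 0.0004
grip_force: 0.0
[0.65520968 0.15002124 0.11940025] [ 0.26866329 -0.89724175 -0.01081541] [ 0.06  0.74  1.41 -0.    1.   -0.16]
```

View pics/w5.png

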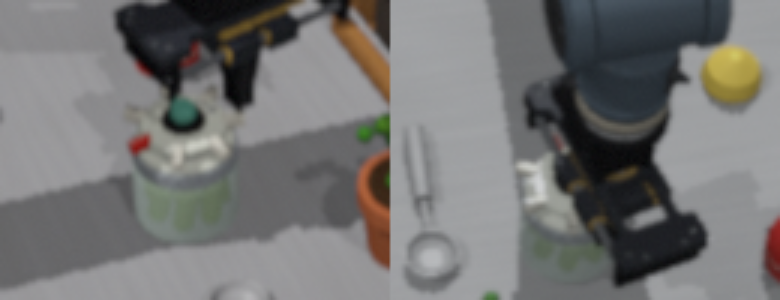

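One click done: in the side crop, red moved from (178,158) to (138,146), and the jar hasn't shifted. Second click, same arc.

```bash
python3 -m inch '[-0.033,-0.001,0,0,0,0.03, -0.066,-0.003,0,0,0,0.06, -0.099,-0.007,0,0,0,0.09, -0.131,-0.012,0,0,0,0.12, -0.163,-0.019,0,0,0,0.15, -0.195,-0.028,0,0,0,0.18, -0.227,-0.038,0,0,0,0.21, -0.258,-0.049,0,0,0,0.24, -0.288,-0.062,0,0,0,0.27, -0.318,-0.076,0,0,0,0.3, -0.347,-0.092,0,0,0,0.33, -0.375,-0.109,0,0,0,0.36, -0.403,-0.127,0,0,0,0.39, -0.429,-0.147,0,0,0,0.42, -0.455,-0.168,0,0,0,0.45, -0.479,-0.19,0,0,0,0.48, -0.503,-0.213,0,0,0,0.51, -0.525,-0.237,0,0,0,0.54, -0.547,-0.263,0,0,0,0.571, -0.547,-0.263,0,0,0,0.571]'
python3 - <<'E'
from h import *
o=get_obs();print(o["position"],o["ft_force"],o["q"].round(2))
cv2.imwrite("pics/w6.png",cv2.resize(np.hstack([camera("side")[130:230,200:330],camera("scene")[150:250,260:390]]),None,fx=3,fy=3)[:,:,::-1])
E
```

```text
time: 11.45
position: [0.6437, 0.103, 0.1191]
tool_rot: [0.901, 0.434, -0.0, -0.0]
ft_force: [0.2, -0.8, -0.4]
grip_width: 0.0
grip_force: 0.0
[0.64369329 0.10302961 0.11905056] [ 0.23103878 -0.76369268 -0.372572  ] [-0.01  0.71  1.46 -0.    0.97  0.66]
```

View pics/w6.png

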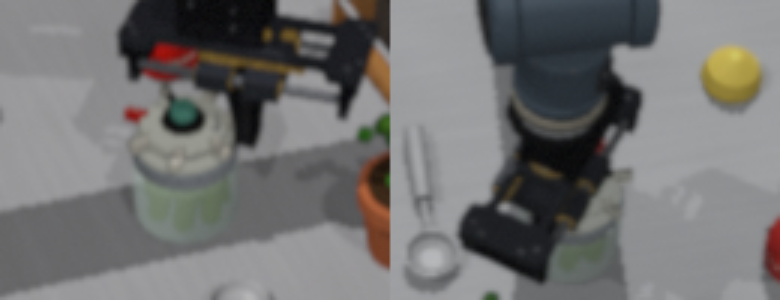

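Second click done: red is now at (136,115), one short of the pointer. Third click.

```bash
python3 -m inch '[-0.033,-0.001,0,0,0,0.03, -0.066,-0.003,0,0,0,0.06, -0.099,-0.007,0,0,0,0.09, -0.131,-0.012,0,0,0,0.12, -0.163,-0.019,0,0,0,0.15, -0.195,-0.028,0,0,0,0.18, -0.227,-0.038,0,0,0,0.21, -0.258,-0.049,0,0,0,0.24, -0.288,-0.062,0,0,0,0.27, -0.318,-0.076,0,0,0,0.3, -0.347,-0.092,0,0,0,0.33, -0.375,-0.109,0,0,0,0.36, -0.403,-0.127,0,0,0,0.39, -0.429,-0.147,0,0,0,0.42, -0.455,-0.168,0,0,0,0.45, -0.479,-0.19,0,0,0,0.48, -0.503,-0.213,0,0,0,0.51, -0.525,-0.237,0,0,0,0.54, -0.547,-0.263,0,0,0,0.571, -0.547,-0.263,0,0,0,0.571]'
python3 -m inch '[0,0,-0.1,0,0,0, 0,0,-0.3,0,0,0, 0,0,-0.6,0,0,0, 0,0,-1,0,0,0, 0,0,-1,0,0,0, 0,0,-1,0,0,0]'
python3 -m inch '[0,0.4,-0.3,0,0,0, 0,0.8,-0.6,0,0,0, 0,1,-0.6,0,0,0, 0,1,-0.6,0,0,0, 0,1,-0.6,0,0,0]'
python3 - <<'E'
from h import *
o=get_obs();print(o["position"],o["ft_force"],o["q"].round(2))
s=camera("side");c=camera("scene");w=camera("wrist")
a=cv2.resize(np.hstack([s[130:230,200:330],c[150:250,260:390]]),None,fx=3,fy=3)
w=cv2.resize(w,(400,300)); cv2.imwrite("pics/w7.png",np.vstack([a,np.pad(w,((0,0),(0,380),(0,0)))])[:,:,::-1])
m=c.astype(int); m=m[...,1]-m[...,0]; m[:190]=0;m[225:]=0;m[:,:310]=0;m[:,335:]=0
E
```

```text
time: 13.22
position: [0.5998, 0.0823, 0.119]
tool_rot: [1.0, 0.001, -0.0, -0.0]
ft_force: [-0.4, 0.4, -0.2]
grip_width: 0.0002
grip_force: 0.0
time: 13.72
position: [0.6022, 0.0821, 0.2019]
tool_rot: [1.0, 0.002, 0.003, 0.0]
ft_force: [0.1, -0.2, 0.2]
grip_width: 0.0009
grip_force: 0.0
time: 14.13
position: [0.5998, 0.0014, 0.2462]
tool_rot: [1.0, 0.0, -0.001, -0.0]
ft_force: [-0.1, 0.2, -1.2]
grip_width: 0.0007
grip_force: 0.0
[0.59980543 0.00141851 0.24621075] [-0.11189763  0.20644818 -1.18382595] [-0.18  0.49  1.49  0.    1.16  1.39]
```

View pics/w7.png

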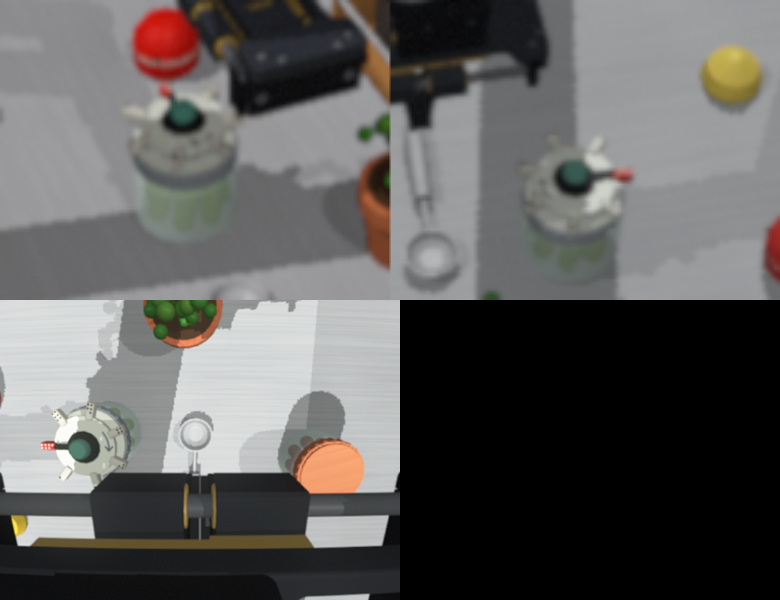

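The red lobe is in line with the black pointer (scene crop (622,175), wrist (48,446)), the valve is up, the jar is in place, and the arm is clear of everything.

```bash
python3 -c "from rig import *; print(hand_in())"
```

```text
the job is handed in; nothing more can be done
None
```

The job is done and handed in: I held the valve down on its stop for about 1.5 s and let it up, then moved the day wheel three clicks clockwise so the red lobe sits at the pointer, with the jar and, as far as the pictures show, everything else left in place.

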